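Change the angle plate on the tilted photo stand

TASK

The left-hand angle plate on the tilted photo stand has been photographed: take it off and lay it flat, web up, in the blue tray. Then pick out the right-hand plate from the two on the table and set it down gently on the stand in its place, web up with its foot pointing up the slope, lying flat with its long edge resting all along the ledge, centred on the green line, and let go. Leave the other left-hand plate and everything else on the table where they are.

Things in the scene. Friction and masses are not known exactly. Their poses are not given: they have to be found in the camera images.
- stand: Fixed dark steel photo stand, 120 x 140 mm foot plate, 108 mm high at the back; it carries the sloping white deck. Origin: centre of its underside; the deck's low edge is on its -x side. It stands near the middle, the low edge turned roughly to the robot's right (negative y).
- deck: The slick white sloping board: 31.5 degrees (0.55 rad), 150 mm wide, 120 mm up from a black ledge 120 mm long, 8 thick, 10 high; green line up its middle. Origin: on its surface at the foot of the ledge, on the line; x up the slope, y along the ledge, z square out. A well-placed plate has the same axes and its origin at x 22 mm. Plates let go a little uphill slide down to the ledge.
- plate_done: Left-hand angle plate, 0.13 to 0.25 kg: red flat L 6 mm thick, long leg 44 (x) by 100 mm (y); at its +y end a foot 36 mm wide sticks out 30 mm in +x. Grey upright web to grip, 12 mm thick (x), 70 mm long (y), over the leg's middle, 6 to 48 mm above the underside. Origin: centre of the long leg's underside; z up out of the web. Foot pointing away from you, it is at the left end. Starts on the deck at the ledge, axes along the deck's, within 12 mm of the middle.
- plate_right: Right-hand angle plate, 0.13 to 0.25 kg: red flat L 6 mm thick, long leg 44 (x) by 100 mm (y); at its -y end a foot 36 mm wide sticks out 30 mm in +x. Grey upright web to grip, 12 mm thick (x), 70 mm long (y), over the leg's middle, 6 to 48 mm above the underside. Origin: centre of the long leg's underside; z up out of the web. Foot pointing away from you, it is at the right end. Starts flat on the table, in one of two places at negative y.
- plate_left: Left-hand angle plate, 0.13 to 0.25 kg: red flat L 6 mm thick, long leg 44 (x) by 100 mm (y); at its +y end a foot 36 mm wide sticks out 30 mm in +x. Grey upright web to grip, 12 mm thick (x), 70 mm long (y), over the leg's middle, 6 to 48 mm above the underside. Origin: centre of the long leg's underside; z up out of the web. A second one; lies on the table in the other of the two places and stays there.
- plate_right_foot (a point): The middle of the top of the right-hand plate's foot: 40 mm along the plate's +x, 32 mm along its -y, 6 mm above its underside.
- tray_blue: Fixed shallow blue tray for left-hand plates, 124 (x) by 150 mm (y) outside, walls 4 mm thick, floor 4 mm thick, rim 15 mm high. Origin: centre of its underside; x and y along its sides. It stands left of the stand (positive y), in either of two places.
- tray_yellow: Fixed yellow tray for right-hand plates, same sizes, in the other of the two places; it stays empty.
- dropper_a: Small white dropper bottle with green cap, 28 mm across, 62 mm tall, standing between robot and stand; bystander. Origin: centre of its underside.
- dropper_b: The same with a blue cap; bystander.
- meter: Black handheld meter lying flat behind the stand, 62 x 150 x 28 mm; bystander. Origin: centre of its underside.
- goggles: Safety goggles with orange frame, about 110 x 150 mm, 50 mm high; bystander. Origin: underside at the middle of the frame front.
- vial: Amber jar with black cap, 38 mm across, 70 mm tall; bystander. Origin: centre of its underside.
- cuvette_box: Clear cuvette box, 70 x 100 x 35 mm; bystander. Origin: centre of its underside.
Not all that is in view belongs to the job. What is shaped like the plate_done but black is not meant.

How it is judged:
By the outcome, as a careful person would: the job done as asked, in the order asked, and still so for the second after the job is handed in, with the robot touching nothing.
It also fails if it takes over 58 s, if anything falls off the work surface, if the arm or the gripper's body presses on something with over 40 N, if the wrist force passes 120 N, or if a joint passes its speed limit or range.

ROBOT

A 7-joint arm with a two-finger parallel gripper is mounted at the origin on the work surface. World frame = base frame: x ahead of the robot, y to its left, z up, the work surface at z = 0. Lengths are in mm, angles in rad, forces in N, time in s.
With the tool pointing down it reaches from about 400 to 875 mm from the base axis. Payload 19.3 kg.
Tool frame: the origin (TCP) lies on the centre line of the jaws, within the pads' length; the fingertips stand 22 mm ahead of it and the grasp point (between the pads) lies 3 mm ahead of it; z points along the fingers, y is the line along which they close (so a half turn about z gives the same grasp; the last joint's range is limited). The gripper opens to 85 mm and grips with 20 to 120 N. Pads are 22 mm wide; open, the fingers measure 114 mm over their backs; the gripper's body (76 mm by 85 mm) begins 54 mm behind the grasp point. The pads swing forward as they close: fully open they stand 13 mm farther back than shut.
Start: joints at [-1.333, 0.521, -0.036, 1.599, 0.021, 1.021, -0.113], TCP at [189.37, 595.612, 223.691] pointing down, gripper open.
Joint ranges: [-2.91, 2.91], [-0.3, 2.13], [-1.5, 1.42], [0.17, 2.43], [-1.26, 4.41], [0.16, 1.93], [-2.52, 2.52]. Speed limits (rad/s): [1.89, 1.89, 2.39, 2.39, 3.01, 3.01, 3.01].

INTERFACE

Orientations are given as [roll, pitch, yaw] about the fixed x, y, z axes, in that order (R = Rz(yaw) Ry(pitch) Rx(roll)).
In Python, from plant import r gives the robot as it stands.
- The arm moves only by the tool arm_command, never from a script. Its argument "plan" is a list of rows, each an object of numbers: "x", "y", "z": the shift along the tool's x, y, z in cm; "ax", "ay", "az": the turn, a rotation vector about the tool's x, y, z in degrees; "grip": the opening, from 0 (shut) to 1 (fully open). A call has 1 to 12 rows; each row shifts and turns the commanded pose from where the row before left it, along the tool's axes as they then stand; what a row does not reach is not made up. A row lasts 1/8 s, in which the tool goes at most 62.5 mm and 10.7 degrees, less where a joint would pass 70% of its speed; a pose out of reach is approached as far as the arm can. A call is refused whole if a number of a shift passes 6.25 or a number of a turn 10.7, either way. A call with a gripper value outside its range is refused whole. The fingers move at their own pace and stop on an object; the grip force is fixed at half the most. Time passes only in rows, so rows that do not move let the fingers close. It gives the time, the measured TCP pose, the force and the opening at its end, in the units of the state.
- r.get_state(): the state, without advancing time (a new reading comes with each control period).
- r.grab_frame(name): name is "scene" or "top" or "wrist"; returns a dict with "frame" (384x512x3 uint8, red, green, blue), "fx", "fy", "cx", "cy" (pixels), "rvec" (rotation vector, rad) and "tvec" (3), from world to camera coordinates, as OpenCV has them; the wrist camera has in their place "mount" (4x4, takes a point from camera to tool coordinates, whose origin is the TCP and whose axes are the flange's). Camera axes: x right, y down, z forward; pixel columns grow to the right and rows downward; lengths in mm; the calibration is good to about 2 mm. The wrist camera is an equidistant fisheye: a pixel r from the principal point sees the ray r / f radians off the axis. A picture is of the moment at which its call begins: read the wrist's pose just before it. There is no depth.
- r.finish_job(): hands the job in, once; it reports no verdict.
Trained networks look in the newest picture that a camera, given by its name, has taken for a name from the list of things; names that differ only in an ending like _2 or _b are one class to them, and where a whole thing is asked for, a point or a joint stands for the part that bears it (a point fixed in the world has none). Each returns a list of dicts, best first, with "score" (0 to 1); they miss things now and then, are a little off and sometimes report something else, mostly with a low value. They report only what shows in the picture. A call takes as long as a camera call. They do not tell look-alikes from the thing itself.
- r.find_in(name, camera): "xyz" ([x, y, z] in mm, in world coordinates, good to about 4 mm: the middle of the surface that is visible of it).
- r.silhouettes(name, camera): "mask" (384x512 bool, what is visible of it).
- r.mark_of(name, camera): "xyz" ([x, y, z] in mm, in world coordinates, good to about 4 mm: a listed point, or the origin of a listed thing).
The state is a dict: "time_s": time; "qpos": joint angles; "dq": joint speeds; "effort": joint torques, N m; "position": TCP position; "orientation": TCP orientation; "contact_force": force on the tool from outside, world axes, zero at the start; "wrist_torque": the same for the moment, N m; "grip_width": finger opening in mm.
Only numpy, scipy, OpenCV 4.12 (cv2) and the standard library are available. Lean on these libraries where they do the work, as an engineer would, in place of code of your own. Each camera call takes 0.05 s, during which the arm holds its last target. There are 200 camera calls.

## Working session

There is one attempt and no reset: what is moved stays moved. The work goes in short steps, Python scripts to look and compute and a tool call to move; the robot and the scene stay as the last step left them, time stands still between calls to the robot, and variables do not carry over. Pictures are saved under pics/ and viewed, on a budget of 10 in all, crops included, one or two more only if the job needs it, and the job is handed in when it is done.

Besides the shell and the picture viewer there is one more tool, called after ">>>" by a JSON object that holds its "name" and its "arguments". arm_command: Moves the arm, as the interface text tells. Its arguments: {"type":"object","properties":{"plan":{"type":"array","items":{"type":"object","properties":{"x":{"type":"number"},"y":{"type":"number"},"z":{"type":"number"},"ax":{"type":"number"},"ay":{"type":"number"},"az":{"type":"number"},"grip":{"type":"number"}}}}},"required":["plan"]}

```bash
mkdir -p pics; ls; cat > h.py <<'E'
import numpy as np, cv2
from plant import r
from scipy.spatial.transform import Rotation as R
def pose():
    s=r.get_state(); return np.array(s['position']),R.from_euler('xyz',s['orientation'])
def grab(n,fn=None):
    f=r.grab_frame(n)
    if fn: cv2.imwrite('pics/'+fn,np.ascontiguousarray(f['frame'][:,:,::-1]))
    return f
E
python3 - <<'E'
from h import *
print(r.get_state())
a=grab('scene');b=grab('top')
for k in ('fx','fy','cx','cy','rvec','tvec'): print(k,a[k],b[k])
cv2.imwrite('pics/a.png',np.hstack([a['frame'],b['frame']])[:,:,::-1][:, :] if 0 else cv2.resize(np.vstack([a['frame'],b['frame']])[:,:,::-1],None,fx=.78,fy=.78))
cv2.imwrite('pics/top.png',b['frame'][:,:,::-1])
for n in ['stand','deck','plate_done','plate_right','plate_left','plate_right_foot','tray_blue','tray_yellow','dropper_a','meter','goggles','vial','cuvette_box']:
  for c in ('scene','top'):
    print(n,c,[(np.round(d['xyz']).astype(int).tolist(),round(d['score'],2)) for d in r.mark_of(n,c)][:4])
E
```

```text
pics
{'time_s': 0.0, 'qpos': array([-1.33320926,  0.52198906, -0.03633392,  1.59998043,  0.02117295,
        1.02107989, -0.11281707]), 'dq': array([-2.07785681e-04, -3.22395839e-04,  9.05800831e-05,  1.54782218e-03,
       -9.43099434e-04, -5.70396492e-04, -5.74591549e-04]), 'effort': array([-3.92078931e-03, -9.27133298e+01,  1.97828650e+00, -3.69933486e+01,
        1.77062029e-02,  8.12519953e-03,  4.59554929e-05]), 'position': array([189.26826418, 595.31086227, 223.15107479]), 'orientation': array([-3.14052072e+00,  4.90709318e-05,  2.83376957e+00]), 'contact_force': array([ 0.08551054, -0.10969499,  0.31086829]), 'wrist_torque': array([ 0.01229934,  0.03022607, -0.02044816]), 'grip_width': 85.19152270821192}
fx 436.6530652178174 479.3369623133598
fy 436.6530652178174 479.3369623133598
cx 251.6671972825756 256.5337367719081
cy 197.17096367553813 189.100602796729
rvec [ 1.42290574  2.19498302 -0.84643464] [ 2.16691588 -2.16877611  0.12496997]
tvec [ 261.34195711 -310.46647519 1527.22316027] [ -52.47191333  532.95541871 1427.60739069]
stand scene [([567, 21, 1], 0.67)]
stand top [([
[... 679 characters left out ...]
, -2], 0.89)]
tray_blue top [([435, 310, -3], 0.55), ([451, -286, 1], 0.41)]
tray_yellow scene [([619, 322, -2], 0.93), ([776, -174, -1], 0.54)]
tray_yellow top [([611, 322, 0], 0.9)]
dropper_a scene [([404, 92, 0], 0.46), ([388, -70, 0], 0.44)]
dropper_a top [([404, 83, 2], 0.55), ([395, -67, 0], 0.46)]
meter scene [([797, -10, 0], 0.73)]
meter top [([796, -10, 2], 0.88), ([613, 321, 1], 0.74)]
goggles scene [([744, 187, 3], 0.85), ([629, -266, 0], 0.48)]
goggles top [([747, 194, -2], 0.63)]
vial scene [([776, -177, 3], 0.91)]
vial top [([781, -174, -2], 0.43), ([798, -9, 1], 0.31)]
cuvette_box scene [([736, -269, -4], 0.64), ([632, -264, 0], 0.41)]
cuvette_box top [([739, -272, -3], 0.66)]
```

View pics/a.png

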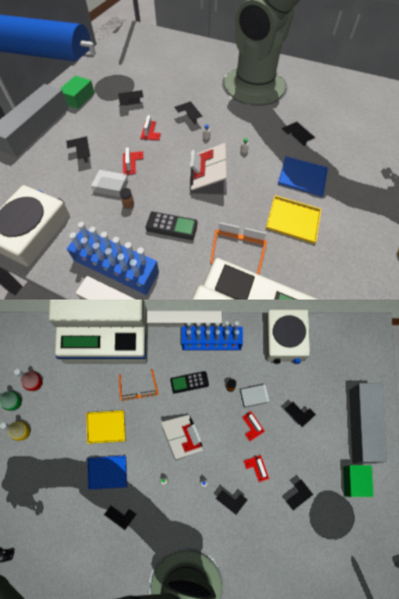

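```bash
cat >> h.py <<'E'
def box(x0,x1,y0,y1,z0,z1): return np.array([[x,y,z] for x in(x0,x1) for y in(y0,y1) for z in(z0,z1)],float)
def parts(s): # s=+1 left, -1 right
    return [box(-22,22,-50,50,0,6), box(22,52,*sorted((s*50,s*14)),0,6), box(-6,6,-35,35,6,48)]
DECK=[box(0,120,-75,75,-1,0)]
def proj(f,P):
    if 'mount' in f:
        M=np.linalg.inv(f['mount']); p,Rt=f['pose']
        C=(Rt.inv().apply(P-p))@M[:3,:3].T+M[:3,3]
        th=np.arctan2(np.hypot(C[:,0],C[:,1]),C[:,2]); ph=np.arctan2(C[:,1],C[:,0])
        return np.c_[f['cx']+f['fx']*th*np.cos(ph),f['cy']+f['fy']*th*np.sin(ph)]
    return cv2.projectPoints(P,np.array(f['rvec']),np.array(f['tvec']),np.array([[f['fx'],0,f['cx']],[0,f['fy'],f['cy']],[0,0,1.]]),None)[0][:,0]
def render(f,pr,Rw,t,S=4):
    im=np.zeros((384*S,512*S),np.uint8)
    for b in pr:
        q=proj(f,Rw.apply(b)+t); h=cv2.convexHull(((q+.5)*S*16-8).astype(np.int32))
        cv2.fillConvexPoly(im,h,255,shift=4)
    return cv2.resize(im,(512,384),interpolation=cv2.INTER_AREA)/255.
def Rdeck(yaw): return R.from_euler('z',yaw)*R.from_euler('y',-.55)
def fit(fs,ms,pr,fun,x0,step):
    from scipy.optimize import minimize
    def c(x):
        Rw,t=fun(x); e=0
        for f,m in zip(fs,ms):
            g=render(f,pr,Rw,t); e+=np.abs(g-m).sum()/m.sum()
        return e
    x0=np.array(x0,float); n=len(x0)
    o=minimize(c,x0,method='Nelder-Mead',options=dict(initial_simplex=np.vstack([x0]+[x0+np.eye(n)[i]*step[i] for i in range(n)]),xatol=.02,fatol=1e-4,maxiter=300))
    return o.x,o.fun
flat=lambda z=0:(lambda x:(R.from_euler('z',x[2]),np.array([x[0],x[1],z])))
E
python3 - <<'E'
from h import *
a=grab('scene');b=grab('top');fs=[a,b]
crop=np.hstack([cv2.resize(b['frame'][130:250,200:360],(640,480)) ])[:,:,::-1]
cv2.imwrite('pics/b.png',crop)
def masks(n,xyz):
    out=[]
    for f,c in zip(fs,('scene','top')):
        q=proj(f,np.array([xyz],float))[0]
        L=r.silhouettes(n,c); print(n,c,[(round(d['score'],2),d['mask'].sum(),np.argwhere(d['mask']).mean(0).astype(int)[::-1]) for d in L],q.astype(int))
        L=[d for d in L if np.linalg.norm(np.argwhere(d['mask']).mean(0)[::-1]-q)<12]
        out.append(L[0]['mask'].astype(float) if L else None)
    return out
def go(n,xyz,pr,fun,x0s,step):
    m=masks(n,xyz); ok=[i for i in (0,1) if m[i] is not None]
    for sel in [ok]+([[0],[1]] if len(ok)>1 else []):
        best=min((fit([fs[i] for i in sel],[m[i] for i in sel],pr,fun,x0,step) for x0 in x0s),key=lambda t:t[1]); print(n,sel,np.round(best[0],3),round(best[1],3))
go('plate_right',[452,-287,15],parts(-1),flat(),[[452,-287,w] for w in (1.6,1.9,2.3)],[8,8,.2])
go('plate_left',[631,-268,15],parts(1),flat(),[[631,-268,w] for w in (.5,1.9,3.4,5)],[8,8,.2])
go('plate_done',[572,-17,60],parts(1),lambda x:(Rdeck(x[3]),x[:3]),[[572,-17,48,w] for w in (1.3,1.57,1.9)],[8,8,5,.2])
go('tray_blue',[436,312,5],[box(-62,62,-75,75,0,15)],flat(),[[436,312,w] for w in (-.2,.2)],[8,8,.2])
E
```

```text
plate_right scene [(0.95, np.int64(477), array([191, 166]))] [190 163]
plate_right top [(0.89, np.int64(639), array([330, 216]))] [333 215]
plate_right [0, 1] [ 451.664 -289.013    1.919] 0.265
plate_right [0] [ 453.155 -290.907    1.916] 0.122
plate_right [1] [ 449.53  -287.887    1.884] 0.089
plate_left scene [(0.85, np.int64(587), array([167, 207])), (0.44, np.int64(1900), array([271, 223]))] [164 206]
plate_left top [(0.57, np.int64(525), array([323, 162]))] [325 158]
plate_left [0, 1] [ 629.523 -266.591    2.149] 0.248
plate_left [0] [ 630.463 -267.834    2.132] 0.091
plate_left [1] [ 627.953 -265.072    2.162] 0.112
plate_done scene [(0.9, np.int64(497), array([167, 125])), (0.89, np.int64(568), array([102, 188])), (0.81, np.int64(482), array([243, 142])), (0.69, np.int64(660), array([255, 209])), (0.57, np.int64(647), array([383, 170]))] [256 209]
plate_done top [(0.86, np.int64(634), array([244, 177])), (0.86, np.int64(617), array([153, 278])), (0.84, np.int64(545), array([383, 146])), (0.81, np.int64(616), array([296, 259])), (0.66, np.int64(631), array([383, 251])), (0.27, np.int64(822), array([325, 123])), (0.23, np.int64(1220), array([227, 174]))] [244 174]
plate_done [0, 1] [570.29  -18.215  43.685   1.932] 0.187
plate_done [0] [567.262 -21.314  38.323   1.963] 0.092
plate_done [1] [571.267 -16.935  32.879   1.943] 0.056
tray_blue scene [(0.81, np.int64(2246), array([388, 226]))] [388 225]
tray_blue top [(0.65, np.int64(2046), array([137, 221]))] [137 221]
tray_blue [0, 1] [4.35795e+02 3.10498e+02 6.10000e-02] 0.094
tray_blue [0] [4.38043e+02 3.09829e+02 5.70000e-02] 0.031
tray_blue [1] [4.34625e+02 3.11748e+02 5.50000e-02] 0.031
```

View pics/b.png

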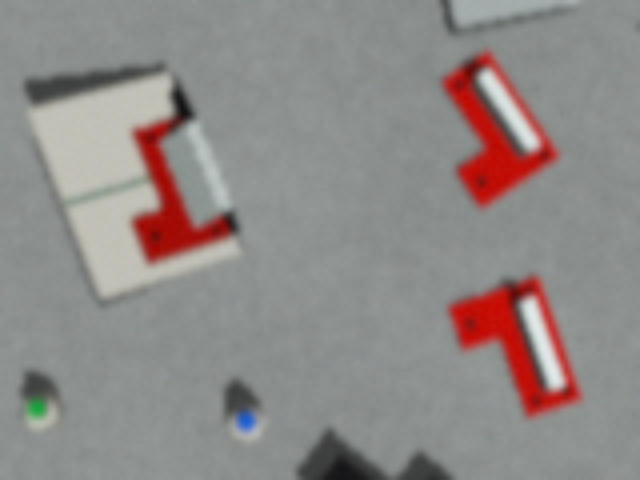

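```bash
cat >> h.py <<'E'
import json,sys
def tool_for(Rp): # tool x=-plate y, y=-plate x, z=-plate z
    return R.from_matrix(Rp.as_matrix()@np.array([[0,-1,0],[-1,0,0],[0,0,-1.]]))
def plan(p1,R1,start=None,v=50,w=8,n=None):
    p,q=start or pose(); rv=(q.inv()*R1).as_rotvec(degrees=True)
    n=n or int(max(1,np.ceil(max(np.linalg.norm(p1-p)/v,np.linalg.norm(rv)/w)))); rows=[];p0=p.copy()
    for k in range(n):
        a=np.round((q.inv()*R1).as_rotvec(degrees=True)/(n-k),1)
        d=np.round(q.inv().apply(p0+(p1-p0)*(k+1)/n-p)/10,2)
        rows.append({kk:float(v) for kk,v in zip(('x','y','z','ax','ay','az'),[*d,*a]) if v})
        p=p+q.apply(d*10); q=q*R.from_rotvec(a,degrees=True)
    print(n,json.dumps(rows)); return p,q
def wrist(fn=None):
    P=pose(); f=grab('wrist',fn); f['pose']=P
    if 'fx' not in f: print(f.keys())
    return f
E
python3 - <<'E'
from h import *
Rp=Rdeck(1.935); n=Rp.apply([0,0,1]); g=np.array([570,-18,44])+n*31
plan(g+n*160, tool_for(Rp),w=10)
E
```

```text
17 [{"x": -3.59, "y": -3.22, "z": 0.1, "ax": 0.8, "ay": 2.3, "az": 8.1}, {"x": -4.02, "y": -2.68, "z": -0.01, "ax": 0.8, "ay": 2.3, "az": 8.1}, {"x": -4.34, "y": -2.09, "z": -0.15, "ax": 0.8, "ay": 2.3, "az": 8.1}, {"x": -4.59, "y": -1.46, "z": -0.3, "ax": 0.8, "ay": 2.3, "az": 8.1}, {"x": -4.74, "y": -0.81, "z": -0.48, "ax": 0.8, "ay": 2.3, "az": 8.0}, {"x": -4.78, "y": -0.15, "z": -0.65, "ax": 0.8, "ay": 2.3, "az": 8.0}, {"x": -4.72, "y": 0.51, "z": -0.86, "ax": 0.8, "ay": 2.3, "az": 8.1}, {"x": -4.57, "y": 1.15, "z": -1.05, "ax": 0.8, "ay": 2.3, "az": 8.0}, {"x": -4.32, "y": 1.75, "z": -1.24, "ax": 0.8, "ay": 2.3, "az": 8.1}, {"x": -3.98, "y": 2.33, "z": -1.45, "ax": 0.8, "ay": 2.3, "az": 8.0}, {"x": -3.55, "y": 2.82, "z": -1.63, "ax": 0.8, "ay": 2.3, "az": 8.1}, {"x": -3.05, "y": 3.28, "z": -1.81, "ax": 0.8, "ay": 2.3, "az": 8.0}, {"x": -2.49, "y": 3.63, "z": -1.97, "ax": 0.7, "ay": 2.3, "az": 8.1}, {"x": -1.88, "y": 3.92, "z": -2.1, "ax": 0.7, "ay": 2.2, "az": 8.0}, {"x": -1.23, "y": 4.11, "z": -2.21, "ax": 0.8, "ay": 2.3, "az": 8.1}, {"x": -0.56, "y": 4.21, "z": -2.3, "ax": 0.7, "ay": 2.2, "az": 8.0}, {"x": 0.13, "y": 4.2, "z": -2.37, "ax": 0.8, "ay": 2.3, "az": 8.1}]
```

>>> {"name": "arm_command", "arguments": {"plan": [{"x": -3.6,"y": -3.2,"z": 0.1,"ax": 0.8,"ay": 2.3,"az": 8.1},{"x": -4.0,"y": -2.7,"z": 0,"ax": 0.8,"ay": 2.3,"az": 8.1},{"x": -4.3,"y": -2.1,"z": -0.2,"ax": 0.8,"ay": 2.3,"az": 8.1},{"x": -4.6,"y": -1.5,"z": -0.3,"ax": 0.8,"ay": 2.3,"az": 8.1},{"x": -4.7,"y": -0.8,"z": -0.5,"ax": 0.8,"ay": 2.3,"az": 8.0},{"x": -4.8,"y": -0.2,"z": -0.7,"ax": 0.8,"ay": 2.3,"az": 8.0},{"x": -4.7,"y": 0.5,"z": -0.9,"ax": 0.8,"ay": 2.3,"az": 8.1},{"x": -4.6,"y": 1.2,"z": -1.1,"ax": 0.8,"ay": 2.3,"az": 8.0},{"x": -4.3,"y": 1.8,"z": -1.2,"ax": 0.8,"ay": 2.3,"az": 8.1}]}}

```text
invalid input at $.plan[0]: expected keys x, y, z, ax, ay, az, grip
```

>>> {"name": "arm_command", "arguments": {"plan": [{"x": -4.0,"y": 2.3,"z": -1.5,"ax": 0.8,"ay": 2.3,"az": 8.0},{"x": -3.6,"y": 2.8,"z": -1.6,"ax": 0.8,"ay": 2.3,"az": 8.1},{"x": -3.0,"y": 3.3,"z": -1.8,"ax": 0.8,"ay": 2.3,"az": 8.0},{"x": -2.5,"y": 3.6,"z": -2.0,"ax": 0.7,"ay": 2.3,"az": 8.1},{"x": -1.9,"y": 3.9,"z": -2.1,"ax": 0.7,"ay": 2.2,"az": 8.0},{"x": -1.2,"y": 4.1,"z": -2.2,"ax": 0.8,"ay": 2.3,"az": 8.1},{"x": -0.6,"y": 4.2,"z": -2.3,"ax": 0.7,"ay": 2.2,"az": 8.0},{"x": 0.1,"y": 4.2,"z": -2.4,"ax": 0.8,"ay": 2.3,"az": 8.1},{}]}}

```text
invalid input at $.plan[0]: expected keys x, y, z, ax, ay, az, grip
```

>>> {"name": "arm_command", "arguments": {"plan": [{"x": -3.6,"y": -3.2,"z": 0.1,"ax": 0.8,"ay": 2.3,"az": 8.1,"grip": 1},{"x": -4.0,"y": -2.7,"z": 0,"ax": 0.8,"ay": 2.3,"az": 8.1,"grip": 1},{"x": -4.3,"y": -2.1,"z": -0.2,"ax": 0.8,"ay": 2.3,"az": 8.1,"grip": 1},{"x": -4.6,"y": -1.5,"z": -0.3,"ax": 0.8,"ay": 2.3,"az": 8.1,"grip": 1},{"x": -4.7,"y": -0.8,"z": -0.5,"ax": 0.8,"ay": 2.3,"az": 8.0,"grip": 1},{"x": -4.8,"y": -0.2,"z": -0.7,"ax": 0.8,"ay": 2.3,"az": 8.0,"grip": 1},{"x": -4.7,"y": 0.5,"z": -0.9,"ax": 0.8,"ay": 2.3,"az": 8.1,"grip": 1},{"x": -4.6,"y": 1.2,"z": -1.1,"ax": 0.8,"ay": 2.3,"az": 8.0,"grip": 1},{"x": -4.3,"y": 1.8,"z": -1.2,"ax": 0.8,"ay": 2.3,"az": 8.1,"grip": 1}]}}

```text
time_s: 3.02
position: [410.4, 220.0, 216.5]
orientation: [-2.841, -0.198, 1.518]
contact_force: [0.9, 0.6, -1.3]
grip_width: 85.2
```

>>> {"name": "arm_command", "arguments": {"plan": [{"x": -4.0,"y": 2.3,"z": -1.5,"ax": 0.8,"ay": 2.3,"az": 8.0,"grip": 1},{"x": -3.6,"y": 2.8,"z": -1.6,"ax": 0.8,"ay": 2.3,"az": 8.1,"grip": 1},{"x": -3.0,"y": 3.3,"z": -1.8,"ax": 0.8,"ay": 2.3,"az": 8.0,"grip": 1},{"x": -2.5,"y": 3.6,"z": -2.0,"ax": 0.7,"ay": 2.3,"az": 8.1,"grip": 1},{"x": -1.9,"y": 3.9,"z": -2.1,"ax": 0.7,"ay": 2.2,"az": 8.0,"grip": 1},{"x": -1.2,"y": 4.1,"z": -2.2,"ax": 0.8,"ay": 2.3,"az": 8.1,"grip": 1},{"x": -0.6,"y": 4.2,"z": -2.3,"ax": 0.7,"ay": 2.2,"az": 8.0,"grip": 1},{"x": 0.1,"y": 4.2,"z": -2.4,"ax": 0.8,"ay": 2.3,"az": 8.1,"grip": 1},{"x": 0,"y": 0,"z": 0,"ax": 0,"ay": 0,"az": 0,"grip": 1}]}}

```text
time_s: 4.15
position: [604.4, -115.9, 208.1]
orientation: [-2.593, 0.002, 0.357]
contact_force: [0.2, 0.1, -0.6]
grip_width: 85.1
```

```bash
sed -i "s/def plan(p1,R1,/def plan(p1,R1,g=1,/; s/ if v})/}|{'grip':g})/" h.py
python3 - <<'E'
from h import *
f=wrist(); p,q=f['pose']; print(p,q.apply([0,0,1]),r.get_state()['qpos'],r.get_state()['time_s'],{k:f[k] for k in('fx','fy','cx','cy','mount')})
im=f['frame'][:,:,::-1].copy()
Rp=Rdeck(1.935);t=np.array([570,-18,44.])
m=(render(f,parts(1),Rp,t)>.5).astype(np.uint8)
cv2.drawContours(im,cv2.findContours(m,0,1)[0],-1,(0,255,255),1)
cv2.imwrite('pics/w1.png',cv2.resize(im,(800,600)))
for n in ['deck','plate_done','stand']:
  print(n,[(np.round(d['xyz'],1),round(d['score'],2)) for d in r.mark_of(n,'wrist')][:3])
E
```

```text
[ 604.41638111 -115.86917416  208.09090999] [-0.18426843  0.4881891  -0.85306304] [ 0.01000915  0.81547109  0.55345099  1.38658979 -0.73691623  1.54492053
 -0.49129677] 4.2 {'fx': 297.3186396354542, 'fy': 297.3186396354542, 'cx': 252.95258626598172, 'cy': 194.17836051558692, 'mount': array([[-3.07844728e-04, -9.55926097e-01, -2.93607225e-01,
         7.52213441e+01],
       [ 9.99999740e-01, -4.85547957e-04,  5.32355140e-04,
        -1.64308228e-01],
       [-6.51452560e-04, -2.93606985e-01,  9.55925998e-01,
        -1.50872115e+02],
       [ 0.00000000e+00,  0.00000000e+00,  0.00000000e+00,
         1.00000000e+00]])}
deck [(array([588.2, -30.5,  35.9]), 0.7)]
plate_done [(array([262.1, 256.7,  45.7]), 0.72), (array([569.9, -14.3,  46.7]), 0.71)]
stand []
```

View pics/w1.png

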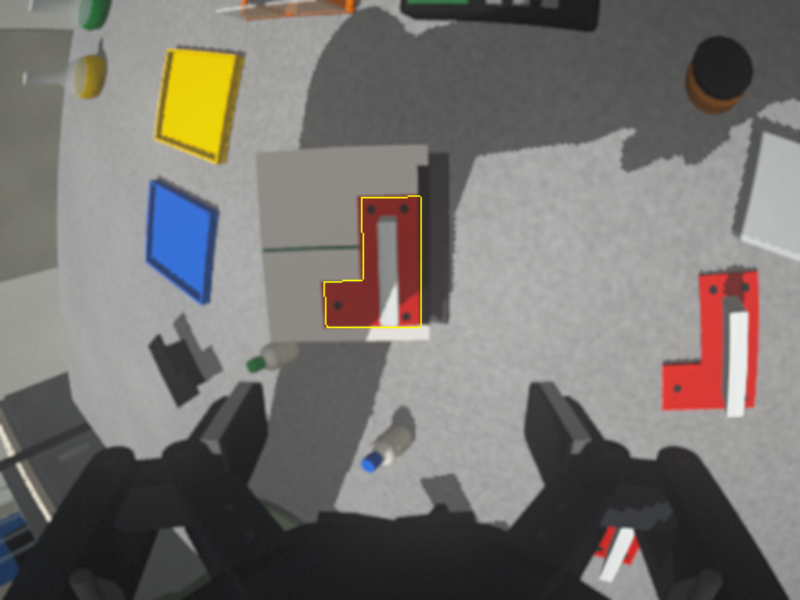

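```bash
python3 - <<'E'
from h import *
f=wrist()
L=[d for d in r.silhouettes('plate_done','wrist') if d['mask'][160,235] or d['mask'][150,255]]; print(len(L),[d['mask'].sum() for d in L])
m=L[0]['mask'].astype(float)
fun=lambda x:(Rdeck(x[3]),np.array(x[:3]))
x,e=fit([f],[m],parts(1),fun,[570,-18,44,1.935],[5,5,5,.05]); print(np.round(x,3),e)
x2,e2=fit([f],[m],parts(1),lambda x:(Rdeck(x[2]),np.array([x[0],x[1],45.])),[570,-18,1.935],[5,5,.05]); print('z45',np.round(x2,3),e2)
# green line: pixels
im=f['frame'].astype(int); g=im[:,:,1]-im[:,:,0]
M=np.linalg.inv(f['mount'])
def ray(u,v):
    d=np.array([u-f['cx'],v-f['cy']]); rr=np.hypot(*d); th=rr/f['fx']
    c=np.array([*(d/rr*np.sin(th)),np.cos(th)]); p,q=f['pose']
    return p+q.apply(f['mount'][:3,3]), q.apply(f['mount'][:3,:3]@c)
for xx in (x,[*x2[:2],45,x2[2]]):
  Rw,t=fun(xx); out=[]
  for u in range(172,226,4):
    v=150+np.argmax(g[150:168,u]); w=np.maximum(g[v-2:v+3,u]-g[150:168,u].min()-4,0); vc=(w*np.arange(v-2,v+3)).sum()/max(w.sum(),1)
    o,d=ray(u,vc); n=Rw.apply([0,0,1]); P=o+d*((t-o)@n)/(d@n); out.append(Rw.inv().apply(P-t)[:2])
  print(np.round(out,1).tolist()); print(np.median(np.array(out)[:,1]))
E
```

```text
1 [np.int64(3865)]
[568.599 -14.838  42.972   1.953] 0.022989625345610432
z45 [569.733 -15.95    1.953] 0.028600563123049993
[[97.7, -12.3], [92.7, -12.2], [87.6, -12.2], [82.6, -12.4], [77.6, -12.4], [72.7, -12.4], [67.8, -12.4], [62.9, -12.7], [58.0, -12.5], [53.2, -12.4], [48.3, -12.5], [43.5, -12.4], [38.7, -12.2], [34.0, -12.1]]
-12.398574884644361
[[97.2, -12.1], [92.2, -12.0], [87.2, -12.0], [82.2, -12.2], [77.2, -12.2], [72.3, -12.2], [67.4, -12.2], [62.6, -12.5], [57.8, -12.3], [52.9, -12.2], [48.1, -12.2], [43.4, -12.2], [38.6, -12.0], [33.9, -11.9]]
-12.186519190241473
```

```bash
python3 - <<'E'
from h import *
Rp=Rdeck(1.953); n=Rp.apply([0,0,1]); g=np.array([569.2,-15.4,44])
s=plan(g+n*34,tool_for(Rp),v=30)
E
```

```text
6 [{"x": 0.02, "y": 0.0, "z": 2.67, "ax": -0.0, "ay": -0.1, "az": -0.1, "grip": 1}, {"x": 0.03, "y": 0.0, "z": 2.67, "ax": -0.0, "ay": -0.1, "az": -0.1, "grip": 1}, {"x": 0.03, "y": 0.0, "z": 2.67, "ax": -0.0, "ay": -0.1, "az": -0.1, "grip": 1}, {"x": 0.04, "y": 0.0, "z": 2.67, "ax": -0.0, "ay": -0.1, "az": -0.2, "grip": 1}, {"x": 0.04, "y": 0.01, "z": 2.67, "ax": -0.0, "ay": -0.1, "az": -0.1, "grip": 1}, {"x": 0.05, "y": -0.0, "z": 2.68, "ax": -0.0, "ay": -0.1, "az": -0.2, "grip": 1}]
```

>>> {"name": "arm_command", "arguments": {"plan": [{"x": 0,"y": 0,"z": 2.7,"ax": 0,"ay": -0.1,"az": -0.1,"grip": 1},{"x": 0,"y": 0,"z": 2.7,"ax": 0,"ay": -0.1,"az": -0.1,"grip": 1},{"x": 0,"y": 0,"z": 2.7,"ax": 0,"ay": -0.1,"az": -0.1,"grip": 1},{"x": 0.1,"y": 0,"z": 2.7,"ax": 0,"ay": -0.1,"az": -0.2,"grip": 1},{"x": 0.1,"y": 0,"z": 2.6,"ax": 0,"ay": -0.1,"az": -0.1,"grip": 1},{"x": 0,"y": 0,"z": 2.6,"ax": 0,"ay": -0.1,"az": -0.2,"grip": 1},{"x": 0,"y": 0,"z": 0,"ax": 0,"ay": 0,"az": 0,"grip": 1},{"x": 0,"y": 0,"z": 0,"ax": 0,"ay": 0,"az": 0,"grip": 1}]}}

```text
time_s: 5.45
position: [576.4, -33.5, 73.8]
orientation: [-2.592, 0.001, 0.381]
contact_force: [0.1, -0.5, 0.6]
grip_width: 85.1
```

```bash
python3 - <<'E'
from h import *
Rp=Rdeck(1.953); t=np.array([569.2,-15.4,44]); p,q=pose()
print(Rp.inv().apply(p-t), (tool_for(Rp).inv()*q).as_rotvec(degrees=True))
E
```

```text
[-1.01554084  0.11729    35.62050262] [-0.02369955  0.00998278  0.07617759]
```

>>> {"name": "arm_command", "arguments": {"plan": [{"x": 0,"y": -0.1,"z": 0,"ax": 0,"ay": 0,"az": 0,"grip": 0},{"x": 0,"y": 0,"z": 0,"ax": 0,"ay": 0,"az": 0,"grip": 0},{"x": 0,"y": 0,"z": 0,"ax": 0,"ay": 0,"az": 0,"grip": 0},{"x": 0,"y": 0,"z": 0,"ax": 0,"ay": 0,"az": 0,"grip": 0},{"x": 0,"y": 0,"z": 0,"ax": 0,"ay": 0,"az": 0,"grip": 0},{"x": 0,"y": 0,"z": 0,"ax": 0,"ay": 0,"az": 0,"grip": 0}]}}

```text
time_s: 6.2
position: [575.6, -32.5, 73.6]
orientation: [-2.591, 0.001, 0.381]
contact_force: [-0.1, -1.6, 5.6]
grip_width: 10.0
```

>>> {"name": "arm_command", "arguments": {"plan": [{"x": 0,"y": 0,"z": -0.5,"ax": 0,"ay": 0,"az": 0,"grip": 0},{"x": 0,"y": 0,"z": -1.5,"ax": 0,"ay": 0,"az": 0,"grip": 0},{"x": 0,"y": 0,"z": -3,"ax": 0,"ay": 0,"az": 0,"grip": 0},{"x": 0,"y": 0,"z": -4,"ax": 0,"ay": 0,"az": 0,"grip": 0},{"x": 0,"y": 0,"z": -4,"ax": 0,"ay": 0,"az": 0,"grip": 0},{"x": 0,"y": 0,"z": 0,"ax": 0,"ay": 0,"az": 0,"grip": 0}]}}

```text
time_s: 6.95
position: [602.0, -98.1, 186.9]
orientation: [-2.595, -0.001, 0.379]
contact_force: [-0.9, 0.4, -1.2]
grip_width: 9.9
```

```bash
python3 - <<'E'
from h import *
print(r.get_state()['grip_width'],r.get_state()['contact_force'])
Rt=tool_for(R.from_euler('z',3.2)); 
p,q=pose(); plan(np.array([451.2,311.7,170]),Rt,g=0,v=40,w=7)
E
```

```text
9.940991160094505 [-0.85562637  0.42959895 -1.19879148]
12 [{"x": 0.09, "y": -3.03, "z": 2.01, "ax": -2.3, "ay": -1.6, "az": -5.8, "grip": 0}, {"x": 0.46, "y": -3.09, "z": 1.88, "ax": -2.2, "ay": -1.6, "az": -5.8, "grip": 0}, {"x": 0.83, "y": -3.09, "z": 1.75, "ax": -2.3, "ay": -1.6, "az": -5.8, "grip": 0}, {"x": 1.18, "y": -3.05, "z": 1.59, "ax": -2.2, "ay": -1.6, "az": -5.8, "grip": 0}, {"x": 1.53, "y": -2.98, "z": 1.44, "ax": -2.2, "ay": -1.6, "az": -5.8, "grip": 0}, {"x": 1.86, "y": -2.86, "z": 1.28, "ax": -2.3, "ay": -1.7, "az": -5.8, "grip": 0}, {"x": 2.18, "y": -2.7, "z": 1.11, "ax": -2.2, "ay": -1.6, "az": -5.8, "grip": 0}, {"x": 2.47, "y": -2.5, "z": 0.94, "ax": -2.3, "ay": -1.7, "az": -5.8, "grip": 0}, {"x": 2.74, "y": -2.27, "z": 0.77, "ax": -2.2, "ay": -1.6, "az": -5.8, "grip": 0}, {"x": 2.97, "y": -2.01, "z": 0.61, "ax": -2.3, "ay": -1.7, "az": -5.9, "grip": 0}, {"x": 3.18, "y": -1.72, "z": 0.44, "ax": -2.2, "ay": -1.6, "az": -5.8, "grip": 0}, {"x": 3.35, "y": -1.4, "z": 0.29, "ax": -2.3, "ay": -1.7, "az": -5.9, "grip": 0}]
```

>>> {"name": "arm_command", "arguments": {"plan": [{"x": 0,"y": 0,"z": -4,"ax": 0,"ay": 0,"az": 0,"grip": 0},{"x": 0.1,"y": -3.0,"z": 2.0,"ax": -2.3,"ay": -1.6,"az": -5.8,"grip": 0},{"x": 0.5,"y": -3.1,"z": 1.9,"ax": -2.2,"ay": -1.6,"az": -5.8,"grip": 0},{"x": 0.8,"y": -3.1,"z": 1.8,"ax": -2.3,"ay": -1.6,"az": -5.8,"grip": 0},{"x": 1.2,"y": -3.1,"z": 1.6,"ax": -2.2,"ay": -1.6,"az": -5.8,"grip": 0},{"x": 1.5,"y": -3.0,"z": 1.4,"ax": -2.2,"ay": -1.6,"az": -5.8,"grip": 0},{"x": 1.9,"y": -2.9,"z": 1.3,"ax": -2.3,"ay": -1.7,"az": -5.8,"grip": 0}]}}

```text
time_s: 7.82
position: [531.5, 92.3, 210.3]
orientation: [-2.865, -0.09, 1.008]
contact_force: [-0.4, 1.4, -2.0]
grip_width: 10.0
```

```bash
python3 - <<'E'
from h import *
print(r.get_state()['grip_width'],r.get_state()['contact_force'],pose()[0])
plan(np.array([451.2,311.7,120]),tool_for(R.from_euler('z',3.2)),g=0,v=40,w=7,n=8)
E
```

```text
9.978985050577855 [-0.44080335  1.43539053 -1.96278712] [531.52021526  92.33647122 210.2516223 ]
8 [{"x": 1.67, "y": -1.87, "z": 1.87, "ax": -1.7, "ay": -1.2, "az": -4.3, "grip": 0}, {"x": 1.85, "y": -1.8, "z": 1.77, "ax": -1.7, "ay": -1.2, "az": -4.3, "grip": 0}, {"x": 2.02, "y": -1.7, "z": 1.69, "ax": -1.7, "ay": -1.2, "az": -4.3, "grip": 0}, {"x": 2.18, "y": -1.6, "z": 1.59, "ax": -1.7, "ay": -1.3, "az": -4.4, "grip": 0}, {"x": 2.32, "y": -1.46, "z": 1.49, "ax": -1.7, "ay": -1.2, "az": -4.3, "grip": 0}, {"x": 2.47, "y": -1.33, "z": 1.4, "ax": -1.7, "ay": -1.3, "az": -4.4, "grip": 0}, {"x": 2.59, "y": -1.18, "z": 1.31, "ax": -1.7, "ay": -1.3, "az": -4.3, "grip": 0}, {"x": 2.7, "y": -1.01, "z": 1.21, "ax": -1.8, "ay": -1.2, "az": -4.3, "grip": 0}]
```

>>> {"name": "arm_command", "arguments": {"plan": [{"x": 1.7,"y": -1.9,"z": 1.9,"ax": -1.7,"ay": -1.2,"az": -4.3,"grip": 0},{"x": 1.9,"y": -1.8,"z": 1.8,"ax": -1.7,"ay": -1.2,"az": -4.3,"grip": 0},{"x": 2.0,"y": -1.7,"z": 1.7,"ax": -1.7,"ay": -1.2,"az": -4.3,"grip": 0},{"x": 2.2,"y": -1.6,"z": 1.6,"ax": -1.7,"ay": -1.3,"az": -4.4,"grip": 0},{"x": 2.3,"y": -1.5,"z": 1.5,"ax": -1.7,"ay": -1.2,"az": -4.3,"grip": 0},{"x": 2.5,"y": -1.3,"z": 1.4,"ax": -1.7,"ay": -1.3,"az": -4.4,"grip": 0},{"x": 2.6,"y": -1.2,"z": 1.3,"ax": -1.7,"ay": -1.3,"az": -4.3,"grip": 0},{"x": 2.7,"y": -1.0,"z": 1.2,"ax": -1.8,"ay": -1.2,"az": -4.3,"grip": 0},{"x": 0,"y": 0,"z": 0,"ax": 0,"ay": 0,"az": 0,"grip": 0},{"x": 0,"y": 0,"z": 0,"ax": 0,"ay": 0,"az": 0,"grip": 0}]}}

```text
time_s: 9.07
position: [452.5, 311.6, 120.0]
orientation: [-3.14, -0.0, 1.624]
contact_force: [0.6, 0.4, -1.2]
grip_width: 9.8
```

```bash
python3 - <<'E'
from h import *
print(r.get_state()['grip_width'],r.get_state()['contact_force'],pose()[0])
f=wrist('w2.png')
plan(np.array([451.2,311.7,42.5]),tool_for(R.from_euler('z',3.2)),g=0,v=20)
E
```

```text
9.792026698723841 [ 0.59279164  0.37422225 -1.23449912] [452.54616291 311.60561468 119.97529727]
4 [{"x": 0.01, "y": -0.04, "z": 1.94, "ax": -0.0, "ay": -0.0, "az": -0.1, "grip": 0}, {"x": 0.01, "y": -0.04, "z": 1.94, "ax": -0.0, "ay": -0.0, "az": -0.1, "grip": 0}, {"x": 0.01, "y": -0.04, "z": 1.94, "ax": -0.0, "ay": -0.0, "az": -0.1, "grip": 0}, {"x": 0.02, "y": -0.04, "z": 1.95, "ax": -0.0, "ay": -0.0, "az": -0.0, "grip": 0}]
```

View pics/w2.png

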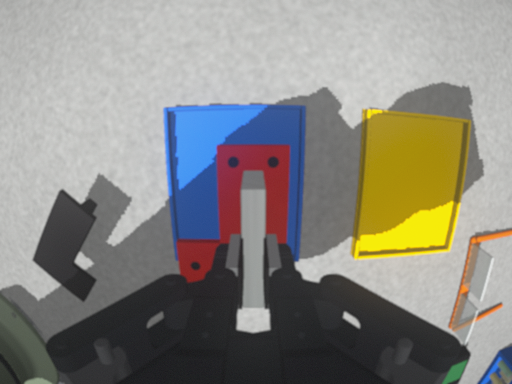

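>>> {"name": "arm_command", "arguments": {"plan": [{"x": 0,"y": -0.1,"z": 2,"ax": 0,"ay": 0,"az": 0,"grip": 0},{"x": 0,"y": 0,"z": 2,"ax": 0,"ay": 0,"az": 0,"grip": 0},{"x": 0,"y": 0,"z": 2,"ax": 0,"ay": 0,"az": 0,"grip": 0},{"x": 0,"y": 0,"z": 1.2,"ax": 0,"ay": 0,"az": 0,"grip": 0},{"x": 0,"y": 0,"z": 0.6,"ax": 0,"ay": 0,"az": 0,"grip": 0},{"x": 0,"y": 0,"z": 0.1,"ax": 0,"ay": 0,"az": 0,"grip": 0},{"x": 0,"y": 0,"z": 0,"ax": 0,"ay": 0,"az": 0,"grip": 0}]}}

```text
time_s: 10.0
position: [451.9, 312.2, 41.5]
orientation: [-3.141, -0.001, 1.625]
contact_force: [-0.7, 0.1, -2.0]
grip_width: 10.0
```

>>> {"name": "arm_command", "arguments": {"plan": [{"x": 0,"y": 0,"z": 0.1,"ax": 0,"ay": 0,"az": 0,"grip": 0},{"x": 0,"y": 0,"z": 0.1,"ax": 0,"ay": 0,"az": 0,"grip": 0},{"x": 0,"y": 0,"z": 0,"ax": 0,"ay": 0,"az": 0,"grip": 0}]}}

```text
time_s: 10.38
position: [451.6, 312.1, 39.1]
orientation: [-3.141, -0.001, 1.625]
contact_force: [0.7, -0.3, -1.8]
grip_width: 9.9
```

>>> {"name": "arm_command", "arguments": {"plan": [{"x": 0,"y": 0,"z": 0,"ax": 0,"ay": 0,"az": 0,"grip": 0.5},{"x": 0,"y": 0,"z": 0,"ax": 0,"ay": 0,"az": 0,"grip": 0.7},{"x": 0,"y": 0,"z": 0,"ax": 0,"ay": 0,"az": 0,"grip": 0.7},{"x": 0,"y": 0,"z": 0,"ax": 0,"ay": 0,"az": 0,"grip": 0.7},{"x": 0,"y": 0,"z": -2,"ax": 0,"ay": 0,"az": 0,"grip": 1},{"x": 0,"y": 0,"z": -4,"ax": 0,"ay": 0,"az": 0,"grip": 1},{"x": 0,"y": 0,"z": -5,"ax": 0,"ay": 0,"az": 0,"grip": 1},{"x": 0,"y": 0,"z": -5,"ax": 0,"ay": 0,"az": 0,"grip": 1}]}}

```text
time_s: 11.38
position: [451.6, 311.8, 200.6]
orientation: [-3.141, -0.001, 1.625]
contact_force: [-0.2, 0.7, -0.6]
grip_width: 85.5
```

```bash
python3 - <<'E'
from h import *
f=wrist('w3.png'); im=f['frame'][:,:,::-1].copy()
cv2.imwrite('pics/w3.png',im)
# next: hover over plate_right
Rt=tool_for(R.from_euler('z',1.905)); tgt=np.array([452,-289,215.])
p,q=pose(); print(p)
mid=np.array([500,60,250.]); Rm=R.from_rotvec((q.inv()*Rt).as_rotvec()*.4); 
s=plan(mid,q*Rm,v=45,w=9); plan(tgt,Rt,start=s,v=45,w=9)
E
```

```text
[453.73009034 312.7952588  206.48923151]
6 [{"x": -4.24, "y": 0.55, "z": -0.74, "ax": 0.0, "ay": -0.0, "az": 4.9, "grip": 1}, {"x": -4.19, "y": 0.91, "z": -0.75, "ax": 0.0, "ay": -0.0, "az": 4.9, "grip": 1}, {"x": -4.08, "y": 1.27, "z": -0.74, "ax": -0.0, "ay": -0.0, "az": 4.9, "grip": 1}, {"x": -3.97, "y": 1.61, "z": -0.75, "ax": -0.0, "ay": -0.1, "az": 5.0, "grip": 1}, {"x": -3.81, "y": 1.95, "z": -0.74, "ax": -0.0, "ay": -0.0, "az": 4.9, "grip": 1}, {"x": -3.63, "y": 2.26, "z": -0.73, "ax": -0.0, "ay": -0.1, "az": 5.0, "grip": 1}]
8 [{"x": -4.17, "y": 1.41, "z": 0.43, "ax": 0.0, "ay": -0.0, "az": 5.5, "grip": 1}, {"x": -4.02, "y": 1.81, "z": 0.42, "ax": 0.0, "ay": -0.0, "az": 5.5, "grip": 1}, {"x": -3.82, "y": 2.19, "z": 0.43, "ax": 0.0, "ay": -0.0, "az": 5.5, "grip": 1}, {"x": -3.6, "y": 2.54, "z": 0.42, "ax": -0.0, "ay": -0.0, "az": 5.6, "grip": 1}, {"x": -3.34, "y": 2.88, "z": 0.43, "ax": -0.0, "ay": -0.1, "az": 5.5, "grip": 1}, {"x": -3.04, "y": 3.18, "z": 0.43, "ax": -0.0, "ay": -0.0, "az": 5.6, "grip": 1}, {"x": -2.71, "y": 3.47, "z": 0.43, "ax": -0.0, "ay": -0.1, "az": 5.5, "grip": 1}, {"x": -2.38, "y": 3.71, "z": 0.44, "ax": -0.0, "ay": -0.0, "az": 5.6, "grip": 1}]
```

View pics/w3.png

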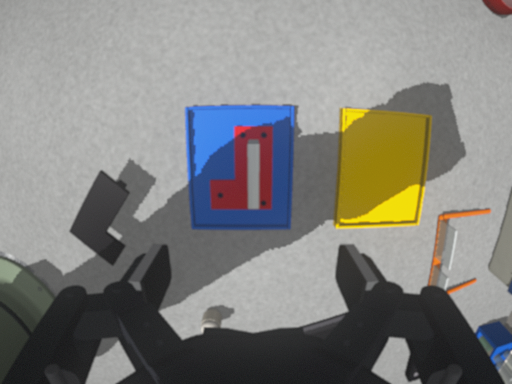

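>>> {"name": "arm_command", "arguments": {"plan": [{"x": -4.2,"y": 0.6,"z": -0.7,"ax": 0,"ay": 0,"az": 4.9,"grip": 1},{"x": -4.2,"y": 0.9,"z": -0.8,"ax": 0,"ay": 0,"az": 4.9,"grip": 1},{"x": -4.1,"y": 1.3,"z": -0.7,"ax": 0,"ay": 0,"az": 4.9,"grip": 1},{"x": -4.0,"y": 1.6,"z": -0.8,"ax": 0,"ay": 0,"az": 5.0,"grip": 1},{"x": -3.8,"y": 2.0,"z": -0.7,"ax": 0,"ay": 0,"az": 4.9,"grip": 1},{"x": -3.6,"y": 2.3,"z": -0.7,"ax": 0,"ay": 0,"az": 5.0,"grip": 1}]}}

```text
time_s: 12.18
position: [500.0, 58.0, 243.2]
orientation: [-3.141, -0.001, 1.105]
contact_force: [0.4, 0.4, -0.0]
grip_width: 85.4
```

>>> {"name": "arm_command", "arguments": {"plan": [{"x": -4.2,"y": 1.4,"z": 0.4,"ax": 0,"ay": 0,"az": 5.5,"grip": 1},{"x": -4.0,"y": 1.8,"z": 0.4,"ax": 0,"ay": 0,"az": 5.5,"grip": 1},{"x": -3.8,"y": 2.2,"z": 0.4,"ax": 0,"ay": 0,"az": 5.5,"grip": 1},{"x": -3.6,"y": 2.5,"z": 0.4,"ax": 0,"ay": 0,"az": 5.6,"grip": 1},{"x": -3.3,"y": 2.9,"z": 0.4,"ax": 0,"ay": 0,"az": 5.5,"grip": 1},{"x": -3.0,"y": 3.2,"z": 0.4,"ax": 0,"ay": 0,"az": 5.6,"grip": 1},{"x": -2.7,"y": 3.5,"z": 0.4,"ax": 0,"ay": 0,"az": 5.5,"grip": 1},{"x": -2.4,"y": 3.7,"z": 0.4,"ax": 0,"ay": 0,"az": 5.6,"grip": 1},{"x": 0,"y": 0,"z": 0,"ax": 0,"ay": 0,"az": 0,"grip": 1},{"x": 0,"y": 0,"z": 0,"ax": 0,"ay": 0,"az": 0,"grip": 1}]}}

```text
time_s: 13.42
position: [452.6, -289.0, 210.4]
orientation: [-3.14, 0.0, 0.335]
contact_force: [-0.1, 0.1, -0.3]
grip_width: 85.7
```

```bash
python3 - <<'E'
from h import *
print(pose()[0],pose()[1].as_euler('xyz'))
f=wrist()
L=r.silhouettes('plate_right','wrist'); print([(d['score'],d['mask'].sum(),np.argwhere(d['mask']).mean(0)[::-1]) for d in L])
q0=proj(f,np.array([[452,-289,10.]]))[0];print(q0)
L=[d for d in L if np.linalg.norm(np.argwhere(d['mask']).mean(0)[::-1]-q0)<40]
x,e=fit([f],[L[0]['mask'].astype(float)],parts(-1),flat(),[452,-289,1.905],[5,5,.05]); print(np.round(x,3),e)
im=f['frame'][:,:,::-1].copy(); Rw,t=flat()(x)
cv2.drawContours(im,cv2.findContours((render(f,parts(-1),Rw,t)>.5).astype(np.uint8),0,1)[0],-1,(0,255,255),1)
cv2.imwrite('pics/w4.png',im)
plan(t+[0,0,36],tool_for(Rw),v=30)
E
```

```text
[ 452.63139367 -289.02503645  210.41126546] [-3.14015643e+00  4.85691784e-04  3.35325324e-01]
[(0.96, np.int64(3672), array([245.74046841, 162.15141612]))]
[252.64346897 168.67502868]
[ 450.815 -288.652    1.893] 0.035310137126746126
6 [{"x": -0.04, "y": -0.0, "z": 2.91, "ax": -0.0, "ay": 0.0, "az": 0.1, "grip": 1}, {"x": -0.03, "y": -0.01, "z": 2.91, "ax": -0.0, "ay": 0.0, "az": 0.1, "grip": 1}, {"x": -0.04, "y": -0.0, "z": 2.91, "ax": -0.0, "ay": 0.0, "az": 0.2, "grip": 1}, {"x": -0.03, "y": -0.01, "z": 2.91, "ax": -0.0, "ay": 0.0, "az": 0.1, "grip": 1}, {"x": -0.04, "y": -0.0, "z": 2.91, "ax": -0.0, "ay": 0.0, "az": 0.2, "grip": 1}, {"x": -0.04, "y": -0.01, "z": 2.91, "ax": -0.1, "ay": 0.0, "az": 0.1, "grip": 1}]
```

View pics/w4.png

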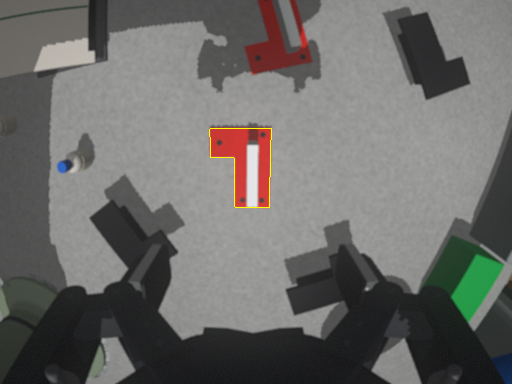

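>>> {"name": "arm_command", "arguments": {"plan": [{"x": 0,"y": 0,"z": 3,"ax": 0,"ay": 0,"az": 0.1,"grip": 1},{"x": 0,"y": 0,"z": 3,"ax": 0,"ay": 0,"az": 0.1,"grip": 1},{"x": -0.1,"y": 0,"z": 3,"ax": 0,"ay": 0,"az": 0.2,"grip": 1},{"x": -0.1,"y": 0,"z": 3,"ax": 0,"ay": 0,"az": 0.1,"grip": 1},{"x": 0,"y": 0,"z": 3,"ax": 0,"ay": 0,"az": 0.2,"grip": 1},{"x": 0,"y": 0,"z": 2.4,"ax": 0,"ay": 0,"az": 0.1,"grip": 1},{"x": 0,"y": 0,"z": 0,"ax": 0,"ay": 0,"az": 0,"grip": 1},{"x": 0,"y": 0,"z": 0,"ax": 0,"ay": 0,"az": 0,"grip": 1}]}}

```text
time_s: 14.52
position: [451.2, -289.8, 37.5]
orientation: [-3.141, -0.0, 0.322]
contact_force: [0.0, -0.1, -0.1]
grip_width: 85.2
```

```bash
python3 - <<'E'
from h import *
Rp=R.from_euler('z',1.893); t=np.array([450.8,-288.65,0]); p,q=pose()
print(Rp.inv().apply(p-t), (tool_for(Rp).inv()*q).as_rotvec(degrees=True))
E
```

```text
[-1.16997245e+00 -1.90346546e-02  3.75056626e+01] [0.02156625 0.01715382 0.02908738]
```

>>> {"name": "arm_command", "arguments": {"plan": [{"x": 0,"y": -0.1,"z": 0.1,"ax": 0,"ay": 0,"az": 0,"grip": 0},{"x": 0,"y": 0,"z": 0,"ax": 0,"ay": 0,"az": 0,"grip": 0},{"x": 0,"y": 0,"z": 0,"ax": 0,"ay": 0,"az": 0,"grip": 0},{"x": 0,"y": 0,"z": 0,"ax": 0,"ay": 0,"az": 0,"grip": 0},{"x": 0,"y": 0,"z": 0,"ax": 0,"ay": 0,"az": 0,"grip": 0},{"x": 0,"y": 0,"z": 0,"ax": 0,"ay": 0,"az": 0,"grip": 0}]}}

```text
time_s: 15.28
position: [450.3, -288.7, 35.8]
orientation: [-3.14, 0.0, 0.321]
contact_force: [-2.0, 3.1, 6.6]
grip_width: 9.6
```

```bash
python3 - <<'E'
from h import *
Rp=R.from_euler('z',1.893); t=np.array([450.8,-288.65,0]); p,q=pose()
off=Rp.inv().apply(p-t); print(off,r.get_state()['grip_width'])
p2=p+[0,0,190]
Rd=Rdeck(1.953); o=np.array([569.2,-15.4,44])+Rd.apply([0,-12.3,0]); n=Rd.apply([0,0,1]);print('target',o)
tg=o+Rd.apply([6,0,0])+n*(off[2]+90)
plan(tg,tool_for(Rd),start=(p2,q),g=0,v=40,w=7)
E
```

```text
[ 0.1170434   0.47295168 35.76440322] 9.617924240967035
target [580.61249342 -10.8125177   44.        ]
7 [{"x": 3.07, "y": -2.31, "z": 1.02, "ax": 4.5, "ay": -0.1, "az": -0.5, "grip": 0}, {"x": 3.1, "y": -2.2, "z": 1.2, "ax": 4.5, "ay": -0.1, "az": -0.5, "grip": 0}, {"x": 3.11, "y": -2.08, "z": 1.36, "ax": 4.5, "ay": -0.2, "az": -0.5, "grip": 0}, {"x": 3.14, "y": -1.93, "z": 1.5, "ax": 4.5, "ay": -0.1, "az": -0.5, "grip": 0}, {"x": 3.15, "y": -1.78, "z": 1.64, "ax": 4.5, "ay": -0.1, "az": -0.5, "grip": 0}, {"x": 3.18, "y": -1.62, "z": 1.78, "ax": 4.5, "ay": -0.2, "az": -0.5, "grip": 0}, {"x": 3.19, "y": -1.45, "z": 1.88, "ax": 4.4, "ay": -0.1, "az": -0.4, "grip": 0}]
```

>>> {"name": "arm_command", "arguments": {"plan": [{"x": 0,"y": 0,"z": -1,"ax": 0,"ay": 0,"az": 0,"grip": 0},{"x": 0,"y": 0,"z": -4,"ax": 0,"ay": 0,"az": 0,"grip": 0},{"x": 0,"y": 0,"z": -5,"ax": 0,"ay": 0,"az": 0,"grip": 0},{"x": 0,"y": 0,"z": -5,"ax": 0,"ay": 0,"az": 0,"grip": 0},{"x": 0,"y": 0,"z": -4,"ax": 0,"ay": 0,"az": 0,"grip": 0}]}}

```text
time_s: 15.9
position: [450.2, -289.3, 228.0]
orientation: [-3.141, -0.0, 0.32]
contact_force: [1.6, 0.1, -2.9]
grip_width: 9.0
```

>>> {"name": "arm_command", "arguments": {"plan": [{"x": 3.1,"y": -2.3,"z": 1.0,"ax": 4.5,"ay": -0.1,"az": -0.5,"grip": 0},{"x": 3.1,"y": -2.2,"z": 1.2,"ax": 4.5,"ay": -0.1,"az": -0.5,"grip": 0},{"x": 3.1,"y": -2.1,"z": 1.4,"ax": 4.5,"ay": -0.2,"az": -0.5,"grip": 0},{"x": 3.1,"y": -1.9,"z": 1.5,"ax": 4.5,"ay": -0.1,"az": -0.5,"grip": 0},{"x": 3.1,"y": -1.8,"z": 1.6,"ax": 4.5,"ay": -0.1,"az": -0.5,"grip": 0},{"x": 3.2,"y": -1.6,"z": 1.8,"ax": 4.5,"ay": -0.2,"az": -0.5,"grip": 0},{"x": 3.2,"y": -1.4,"z": 1.9,"ax": 4.4,"ay": -0.1,"az": -0.4,"grip": 0},{"x": 0,"y": 0,"z": 0,"ax": 0,"ay": 0,"az": 0,"grip": 0},{"x": 0,"y": 0,"z": 0,"ax": 0,"ay": 0,"az": 0,"grip": 0}]}}

```text
time_s: 17.02
position: [602.8, -68.9, 153.8]
orientation: [-2.594, 0.001, 0.381]
contact_force: [-0.3, -0.2, -1.9]
grip_width: 9.5
```

```bash
python3 - <<'E'
from h import *
Rd=Rdeck(1.953); o=np.array([580.6,-10.8,44]); p,q=pose()
print(Rd.inv().apply(p-o),(tool_for(Rd).inv()*q).as_rotvec(degrees=True),r.get_state()['grip_width'])
f=wrist()
q0=proj(f,p[None]+q.apply([[0,0,30]]))[0]
L=r.silhouettes('plate_right','wrist'); print([(d['score'],d['mask'].sum(),np.argwhere(d['mask']).mean(0)[::-1]) for d in L],q0)
im=f['frame'][:,:,::-1].copy(); 
# held pose predicted
off=np.array([0.1,0.5,35.8]); Rh=R.from_matrix(q.as_matrix()@np.array([[0,-1,0],[-1,0,0],[0,0,-1.]]).T); th=p-Rh.apply(off)
for P,Rr,c in ((th,Rh,(0,255,255)),(o,Rd,(255,255,0))):
  cv2.drawContours(im,cv2.findContours((render(f,parts(-1),Rr,P)>.5).astype(np.uint8),0,1)[0],-1,c,1)
cv2.imwrite('pics/w5.png',cv2.resize(im,(800,600)))
plan(o+Rd.apply([5,0,0])+Rd.apply(off)+Rd.apply([0,0,6]),tool_for(Rd),g=0,v=20)
E
```

```text
[  4.33644222   1.05101458 126.13089462] [-0.12467207  0.00093814  0.06371179] 9.47697059316574
[(0.62, np.int64(10357), array([237.45138554, 194.63377426]))] [253.04766288 222.74497084]
5 [{"x": 0.01, "y": -0.01, "z": 1.7, "ax": 0.0, "ay": -0.0, "az": -0.0, "grip": 0}, {"x": 0.0, "y": -0.02, "z": 1.69, "ax": 0.0, "ay": -0.0, "az": -0.0, "grip": 0}, {"x": 0.01, "y": -0.01, "z": 1.7, "ax": 0.0, "ay": -0.0, "az": -0.0, "grip": 0}, {"x": 0.01, "y": -0.02, "z": 1.69, "ax": 0.1, "ay": -0.0, "az": -0.0, "grip": 0}, {"x": 0.01, "y": -0.01, "z": 1.7, "ax": 0.0, "ay": -0.1, "az": -0.1, "grip": 0}]
```

View pics/w5.png

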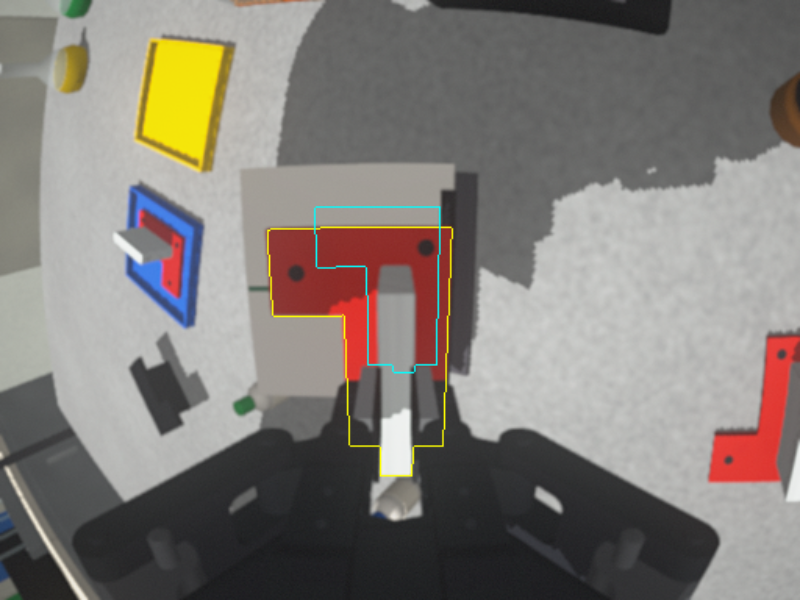

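>>> {"name": "arm_command", "arguments": {"plan": [{"x": 0,"y": 0,"z": 2,"ax": 0,"ay": 0,"az": 0,"grip": 0},{"x": 0,"y": 0,"z": 2,"ax": 0,"ay": 0,"az": 0,"grip": 0},{"x": 0.1,"y": -0.1,"z": 2,"ax": 0.1,"ay": 0,"az": 0,"grip": 0},{"x": 0,"y": 0,"z": 1.5,"ax": 0,"ay": 0,"az": 0,"grip": 0},{"x": 0,"y": 0,"z": 1,"ax": 0,"ay": 0,"az": 0,"grip": 0},{"x": 0,"y": 0,"z": 0,"ax": 0,"ay": 0,"az": 0,"grip": 0},{"x": 0,"y": 0,"z": 0,"ax": 0,"ay": 0,"az": 0,"grip": 0}]}}

```text
time_s: 18.0
position: [587.5, -26.1, 81.9]
orientation: [-2.591, -0.001, 0.381]
contact_force: [0.2, -1.0, -2.9]
grip_width: 9.3
```

```bash
cat > chk.py <<'E'
from h import *
Rd=Rdeck(1.953); o=np.array([580.6,-10.8,44]); p,q=pose()
print('rel',Rd.inv().apply(p-o)-[.1,.5,35.8],(tool_for(Rd).inv()*q).as_rotvec(degrees=True),Rd.inv().apply(r.get_state()['contact_force']))
E
python3 chk.py
```

```text
rel [ 5.3805857  -1.21157013  5.27054102] [0.01905024 0.05723033 0.01620417] [-2.32001383  0.18330111 -1.95879797]
```

>>> {"name": "arm_command", "arguments": {"plan": [{"x": -0.1,"y": 0,"z": 0.2,"ax": 0,"ay": 0,"az": 0,"grip": 0},{"x": 0,"y": 0,"z": 0.2,"ax": 0,"ay": 0,"az": 0,"grip": 0},{"x": 0,"y": 0,"z": 0,"ax": 0,"ay": 0,"az": 0,"grip": 0}]}}

```text
time_s: 18.38
position: [586.0, -25.2, 79.8]
orientation: [-2.592, -0.002, 0.381]
contact_force: [-2.2, -6.5, 20.2]
grip_width: 9.4
```

```bash
python3 chk.py
```

```text
rel [ 5.48384442 -0.16815195  2.80526009] [0.00253192 0.12582653 0.01082771] [ 6.14845365  4.42727204 19.927084  ]
```

>>> {"name": "arm_command", "arguments": {"plan": [{"x": 0,"y": 0,"z": -0.1,"ax": 0,"ay": 0,"az": 0,"grip": 0},{"x": 0,"y": 0.2,"z": 0,"ax": 0,"ay": 0,"az": 0,"grip": 0},{"x": 0,"y": 0.2,"z": 0,"ax": 0,"ay": 0,"az": 0,"grip": 0},{"x": 0,"y": 0,"z": 0,"ax": 0,"ay": 0,"az": 0,"grip": 0}]}}

```text
time_s: 18.88
position: [587.7, -28.1, 77.9]
orientation: [-2.591, -0.002, 0.381]
contact_force: [0.9, -1.9, 9.8]
grip_width: 9.6
```

```bash
python3 chk.py
```

```text
rel [ 1.64785493 -0.61432541  2.89427938] [ 0.03251404  0.1256117  -0.00955913] [ 3.38376588 -0.13188523  9.46760302]
```

>>> {"name": "arm_command", "arguments": {"plan": [{"x": 0,"y": 0.1,"z": 0,"ax": 0,"ay": 0,"az": 0,"grip": 0},{"x": 0,"y": 0.1,"z": 0,"ax": 0,"ay": 0,"az": 0,"grip": 0},{"x": 0,"y": 0,"z": 0,"ax": 0,"ay": 0,"az": 0,"grip": 0}]}}

```text
time_s: 19.25
position: [588.4, -29.6, 77.0]
orientation: [-2.591, -0.002, 0.381]
contact_force: [1.7, -1.8, 9.7]
grip_width: 9.4
```

```bash
python3 chk.py
```

```text
rel [-0.2103276  -0.68740369  2.92430966] [ 0.03801709  0.12716822 -0.0251206 ] [ 3.07255655 -0.92894604  9.43673327]
```

>>> {"name": "arm_command", "arguments": {"plan": [{"x": -0.05,"y": 0.1,"z": 0,"ax": 0,"ay": 0,"az": 0,"grip": 0},{"x": 0,"y": 0,"z": 0,"ax": 0,"ay": 0,"az": 0,"grip": 0}]}}

```text
time_s: 19.5
position: [588.5, -30.1, 76.8]
orientation: [-2.59, -0.003, 0.382]
contact_force: [2.2, -0.3, 14.8]
grip_width: 9.3
```

```bash
python3 chk.py
```

```text
rel [-0.72513516 -0.67097005  3.07177993] [ 0.07380551  0.16709936 -0.05625085] [ 6.81253909 -1.97765693 13.22427447]
```

Ledge contact now shows (up-slope force doubled). Release and back off.

>>> {"name": "arm_command", "arguments": {"plan": [{"x": 0,"y": 0,"z": 0,"ax": 0,"ay": 0,"az": 0,"grip": 0.25},{"x": 0,"y": 0,"z": 0,"ax": 0,"ay": 0,"az": 0,"grip": 0.5},{"x": 0,"y": 0,"z": 0,"ax": 0,"ay": 0,"az": 0,"grip": 0.7},{"x": 0,"y": 0,"z": 0,"ax": 0,"ay": 0,"az": 0,"grip": 0.8},{"x": 0,"y": 0,"z": 0,"ax": 0,"ay": 0,"az": 0,"grip": 0.8},{"x": 0,"y": 0,"z": -2,"ax": 0,"ay": 0,"az": 0,"grip": 0.8},{"x": 0,"y": 0,"z": -4,"ax": 0,"ay": 0,"az": 0,"grip": 1},{"x": 0,"y": 0,"z": -4,"ax": 0,"ay": 0,"az": 0,"grip": 1},{"x": 0,"y": 0,"z": -3,"ax": 0,"ay": 0,"az": 0,"grip": 1},{"x": 0,"y": 0,"z": 0,"ax": 0,"ay": 0,"az": 0,"grip": 1},{"x": 0,"y": 0,"z": 0,"ax": 0,"ay": 0,"az": 0,"grip": 1}]}}

```text
time_s: 20.88
position: [612.7, -93.6, 186.3]
orientation: [-2.591, -0.0, 0.382]
contact_force: [-0.1, -0.7, -0.3]
grip_width: 85.0
```

```bash
python3 - <<'E'
from h import *
f=wrist(); p,q=f['pose']
Rd=Rdeck(1.953); o=np.array([580.6,-10.8,44]); q0=proj(f,o[None])[0]
L=r.silhouettes('plate_right','wrist'); print([(d['score'],d['mask'].sum(),np.argwhere(d['mask']).mean(0)[::-1]) for d in L],q0)
L=[d for d in L if np.linalg.norm(np.argwhere(d['mask']).mean(0)[::-1]-q0)<50]
fun=lambda x:(Rdeck(x[3]),np.array(x[:3]))
x,e=fit([f],[L[0]['mask'].astype(float)],parts(-1),fun,[580.6,-10.8,45,1.953],[4,4,4,.05]); print(np.round(x,3),e,'rel',Rd.inv().apply(x[:3]-o))
im=f['frame'][:,:,::-1].copy(); Rw,t=fun(x)
# green line y in plate frame
g=f['frame'].astype(int); g=g[:,:,1]-g[:,:,0]; out=[]
uv=proj(f,Rw.apply([[a,0,0] for a in range(40,92,4)])+t)
for (u,v) in uv:
    u0=int(round(u)); vs=np.arange(int(v)-8,int(v)+9); col=g[vs,u0]; w=np.maximum(col-np.median(col)-4,0)
    if w.sum()<5: continue
    vc=(w*vs).sum()/w.sum(); d=np.array([u0-f['cx'],vc-f['cy']]); rr=np.hypot(*d); th=rr/f['fx']
    dd=q.apply(f['mount'][:3,:3]@np.array([*(d/rr*np.sin(th)),np.cos(th)])); oo=p+q.apply(f['mount'][:3,3]); n=Rw.apply([0,0,1])
    out.append(Rw.inv().apply(oo+dd*((t-oo)@n)/(dd@n)-t)[:2])
print(np.round(out,1).tolist())
cv2.drawContours(im,cv2.findContours((render(f,parts(-1),Rw,t)>.5).astype(np.uint8),0,1)[0],-1,(0,255,255),1)
cv2.imwrite('pics/w6.png',cv2.resize(im[80:300,120:340],(660,600),interpolation=cv2.INTER_CUBIC))
E
```

```text
[(0.59, np.int64(1123), array([108.37399822, 155.190561  ])), (0.56, np.int64(4825), array([244.57139896, 166.51316062])), (0.27, np.int64(911), array([188.27881449,   5.2118551 ]))] [251.86025719 173.61122637]
[583.432 -12.937  48.938   1.942] 0.0277720207253886 rel [-0.00992566 -1.83095094  5.7986454 ]
[[40.0, 1.3], [44.4, 1.4], [47.7, 1.4], [52.1, 1.4], [56.6, 1.4], [60.0, 1.5], [64.4, 1.4], [67.8, 1.5], [72.4, 1.6], [75.8, 1.6], [80.4, 1.7], [83.8, 1.6], [88.5, 1.8]]
```

View pics/w6.png

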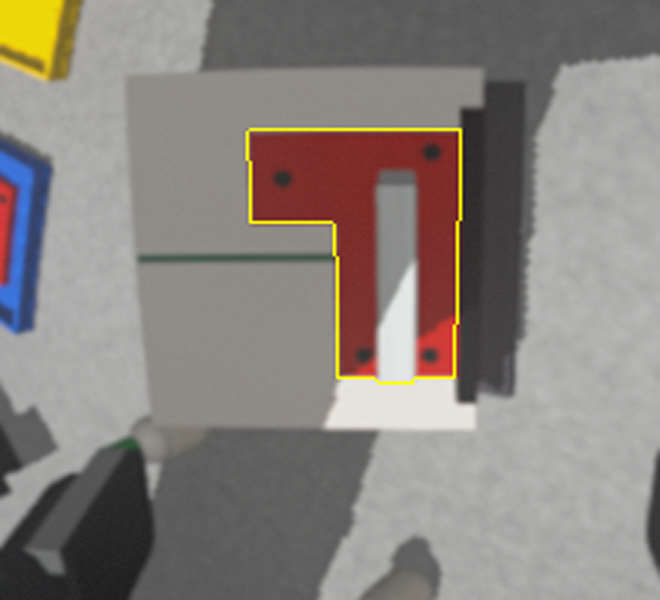

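>>> {"name": "arm_command", "arguments": {"plan": [{"x": 0,"y": 3,"z": -4,"ax": 0,"ay": 0,"az": 0,"grip": 1},{"x": 0,"y": 4,"z": -4,"ax": 0,"ay": 0,"az": 0,"grip": 1},{"x": 0,"y": 5,"z": -4,"ax": 0,"ay": 0,"az": 0,"grip": 1},{"x": 0,"y": 5,"z": -3,"ax": 0,"ay": 0,"az": 0,"grip": 1},{"x": 0,"y": 0,"z": 0,"ax": 0,"ay": 0,"az": 0,"grip": 1},{"x": 0,"y": 0,"z": 0,"ax": 0,"ay": 0,"az": 0,"grip": 1}]}}

```text
time_s: 21.72
position: [691.6, -285.2, 223.9]
orientation: [-2.589, 0.0, 0.382]
contact_force: [0.5, 0.5, 0.1]
grip_width: 84.7
```

```bash
python3 - <<'E'
from h import *
a=grab('scene');b=grab('top')
A=cv2.resize(a['frame'][165:265,180:320],(560,400),interpolation=cv2.INTER_CUBIC);B=cv2.resize(b['frame'][130:250,100:340],(560,280))
im=np.vstack([A,B])[:,:,::-1]; cv2.imwrite('pics/end.png',cv2.resize(im,(480,583)))
for n in ['plate_right','plate_left','plate_done','dropper_a']:
  for c in ('scene','top'): print(n,c,[np.round(d['xyz']).astype(int).tolist() for d in r.mark_of(n,c)][:6])
print(r.get_state()['time_s'])
E
```

```text
plate_right scene [[580, -16, 46], [569, 17, 1]]
plate_right top [[584, -12, 47], [796, -8, 3]]
plate_left scene [[631, -265, -1]]
plate_left top [[631, -267, -3], [740, -271, -2], [570, 12, 4]]
plate_done scene [[456, 314, 4], [260, 263, 50], [335, -431, 47], [320, -166, 49], [664, -434, 45]]
plate_done top [[262, 259, 49], [339, -434, 50], [450, 314, 7]]
dropper_a scene [[386, -70, -1], [404, 91, 1]]
dropper_a top [[402, 87, -1], [396, -66, -3]]
22.225
```

View pics/end.png

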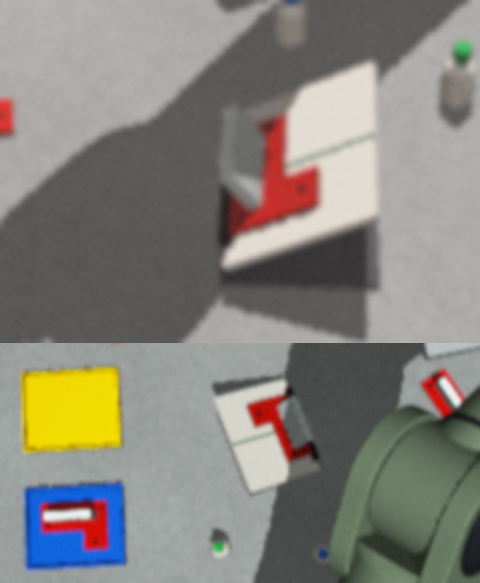

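The right-hand plate sits on the deck at the ledge with its foot up the slope. The left-hand plate lies flat in the blue tray, and nothing else has moved. Handing in.

```bash
python3 -c "
from plant import r
print(r.finish_job())"
```

```text
the job is handed in; nothing more can be done
None
```

I moved the left-hand plate from the stand to the blue tray, where it lies flat, web up and fully inside. The right-hand plate is now on the stand against the ledge, web up with its foot up the slope. I let go of it and handed the job in at about 22 s, with the arm clear of everything.

**Last checks**
- **Seating:** I lowered the plate and slid it down the slope until the force showed it had reached the ledge. The measured force stayed at about 20 N or less.
- **Centring:** the last wrist picture puts the plate about 1.5 mm off the green line. I left this uncorrected.
- **Flush with the ledge:** the plate looks about 0.6° out of line with the green line. That would leave a gap of up to 1 mm at one end of the ledge. I took it as measurement error, because a loose plate on the slick deck should settle flush, but I did not test this.
- **Deck height:** contact came about 3 mm higher than my first wrist estimate. It agrees with what the networks reported from the other cameras.
- **Other things:** the left-hand plate on the table and the dropper bottles were found where they started, within the networks' accuracy. I did not re-measure the meter, goggles, vial or cuvette box.

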